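# Seat the dishwasher filter cover

### The arm

A 6-joint arm with a two-finger parallel gripper is mounted at the origin on the work surface. World frame = base frame: x ahead of the robot, y to its left, z up, the work surface at z = 0. Lengths are in m, angles in rad, forces in N, time in s.
With the tool pointing down it reaches from about 0.3 to 0.775 m from the base axis. Payload 14.6 kg.
Tool frame: the origin (TCP) lies midway between the tips of the shut fingers; the grasp point (between the pads) lies 19 mm behind it (ctrl.tcp_to_grasp is the z of the grasp point in the tool frame, in m); z points along the fingers, y is the line along which they close (so a half turn about z gives the same grasp; the last joint's range is limited). The gripper opens to 94 mm and grips with 3 to 60 N. Pads are 16 mm wide; open, the fingers measure 119 mm over their backs; the gripper's body (75 mm by 177 mm) begins 78 mm behind the grasp point.
Start: joints at [1.221, 0.3, 1.521, -0, 1.321, -0.067], TCP at [0.153, 0.528, 0.205] pointing down, gripper open.
Joint ranges: [-3.03, 3.03], [-0.79, 2.21], [0.23, 2.52], [-1.04, 4.18], [0, 3.07], [-2.55, 2.55]. Speed limits (rad/s): [2.22, 2.22, 2.57, 3.14, 3.14, 3.14].

### API

Orientations are given as [roll, pitch, yaw] about the fixed x, y, z axes, in that order (R = Rz(yaw) Ry(pitch) Rx(roll)).
In Python, from station import monitor, camera, ctrl gives the robot as it stands.
- The arm moves only by the tool apply_moves, never from a script. Its argument "plan" is one flat list of numbers, 4 for each row, row after row: the shift along the tool's x, y, z in mm, then the turn about the tool's z in rad. In form: [dx, dy, dz, spin, dx, dy, dz, spin, ...]. A call has 1 to 20 rows; each row shifts and turns the commanded pose from where the row before left it, along the tool's axes as they then stand; what a row does not reach is not made up. A row lasts 1/10 s, in which the tool goes at most 50 mm and 8.59 degrees, less where a joint would pass 70% of its speed; a pose out of reach is approached as far as the arm can. A call is refused whole if a number of a shift passes 50 or a number of a turn 0.15, either way. A call with a gripper value outside its range is refused whole. "hand" is the gripper command: -1 is shut, 1 is fully open, values between are in proportion, set as the call begins (left out, the last holds). The fingers move at their own pace and stop on an object; "squeeze" is the grip in N (left out, the last holds). Time passes only in rows, so rows that do not move let the fingers close. It gives the time, the measured TCP pose, the force, the opening and the grip force at its end, in the units of the state.
- monitor.get_obs(): the state, without advancing time (a new reading comes with each control period).
- camera(name): name is "scene" or "top" or "wrist"; returns a dict with "image" (480x640x3 uint8, red, green, blue), "range_z" (480x640 float32, m along the optical axis (not along the pixel's ray), 0 where there is no reading), "mtx" (3x3 intrinsics, pixels), "rvec" (rotation vector, rad) and "tvec" (3), from world to camera coordinates, as OpenCV has them. Camera axes: x right, y down, z forward; pixel columns grow to the right and rows downward; lengths in m; the calibration is good to about 2 mm. A picture is of the moment at which its call begins.
- ctrl.hand_in(): hands the job in; it is judged then, once.
The state is a dict: "time_s": time; "qpos": joint angles; "joint_vel": joint speeds; "tau": joint torques, N m; "ee_pos": TCP position; "eef_rot": TCP orientation; "force": force on the tool from outside, world axes, zero at the start; "moment": the same for the moment, N m; "grip_width": finger opening in m; "grip_force": force on a finger pad.
Only numpy, scipy, OpenCV 4.12 (cv2) and the standard library are available. Lean on these libraries where they do the work, as an engineer would, in place of code of your own. Each camera call takes 0.05 s, during which the arm holds its last target. There are 200 camera calls.

### The job

On the filter housing, turn the round steel cover by pushing its upright tab with a fingertip until the notch in its rim is over the housing's pin. Then press the cover down at its middle until it is fully home and level, and take the hand away. Do not lift the cover, and leave the crockery standing around it where it is.

Things in the scene. Friction and masses are not known exactly. Their poses are not given: they have to be found in the camera images.
- housing: Grey plastic filter housing, a round pot screwed to the table, 112 mm across, 52 mm high; it does not move. Origin: centre of its underside, on the table; z up, x axis from the centre towards the pin. At +x an ear 22 mm wide sticks out to 76 mm from the axis, top 48 mm above the table; the pin stands on it. Three feet 6 mm high reach 78 mm from the axis.
- pin_tip (a point): Middle of the top of the upright steel pin, 57 mm from the housing's axis and 58 mm above the table. The pin is 10 mm thick and tapers to 5 mm over its top 3.5 mm. It half shows beyond the cover's rim when seen from above.
- cover: Loose steel cover: disc 116 mm across, 6 mm thick, 0.35 kg; a 17 mm stub, 24 mm long, under its centre sits in the housing's bore (1 mm play all round), so it turns on the housing's axis. Origin: centre of the disc's underside, z up, x axis towards the notch. It starts 60 mm above the table, just clear of the pin; fully home 52 mm. It turns with light friction (about 1 N at the tab) and stays put.
- notch (a point): Point in the notch of the cover's rim at the underside, 57 mm from the cover's axis along its +x. The notch is 14 mm wide (across the radius), open outward, and starts 45 mm from the axis. When the cover is right this point is over the pin's axis (2 mm of play either way, more with the pin's taper).
- boss_top (a point): Centre of the top of the flat round boss in the middle of the cover, the place to press; 26 mm across, 12 mm above the disc's underside. The cover rests on a stiff rubber seat that does not give under its weight; pressing here with some 6 to 12 N moves it down 8 mm, if the pin is in the notch, and it stays down.
- tab_top (a point): Centre of the top of the upright push tab on the cover, on the side away from the notch (along the cover's -x). The tab is 24 mm long along the radius (24 to 48 mm from the axis), 10 mm thick, and stands 22 mm above the disc's upper face.
- mug: White mug with a handle, 80 mm across, 85 mm high, standing loose near the housing; origin: centre of its underside. To be left alone.
- tumbler: Drinking glass, 66 mm across, 100 mm high, standing loose near the housing; origin: centre of its underside. To be left alone.
- dish: Small white bowl, 96 mm across, 40 mm high, standing loose near the housing; origin: centre of its underside. To be left alone.
Things that resemble listed ones, but are neither listed nor needed, are in the scene too. Leave any blue look-alike of the cover alone.

How it is judged:
By the outcome, as a careful person would: the job done as asked, in the order asked, and still so for the second after the job is handed in, with the robot touching nothing.
It also fails if it takes over 54 s, if anything falls off the work surface, if the arm or the gripper's body presses on something with over 40 N, if the wrist force passes 120 N, or if a joint passes its speed limit or range.

## Working session

There is one attempt and no reset: what is moved stays moved. The work goes in short steps, Python scripts to look and compute and a tool call to move; the robot and the scene stay as the last step left them, time stands still between calls to the robot, and variables do not carry over. Pictures are saved under pics/ and viewed, at most 10 in all, crops included, and the job is handed in when it is done.

Besides the shell and the picture viewer there is one more tool, called after ">>>" as name(argument=value, ...) on one line, values as JSON. apply_moves: Moves the arm, as the interface text tells. Its arguments: {"type":"object","properties":{"plan":{"type":"array","items":{"type":"number"}},"hand":{"type":"number"},"squeeze":{"type":"number"}},"required":["plan"]}

```bash
mkdir -p pics
cat > h.py <<'E'
import numpy as np, cv2
from station import monitor, camera, ctrl
def cap(name,tag):
    c=camera(name); cv2.imwrite(f'pics/{tag}.png',c['image'][:,:,::-1]); np.savez(f'pics/{tag}.npz',**c); return c
def cloud(c):
    h,w=c['range_z'].shape; u,v=np.meshgrid(np.arange(w),np.arange(h)); z=c['range_z']; K=c['mtx']
    P=np.stack([(u-K[0,2])/K[0,0]*z,(v-K[1,2])/K[1,1]*z,z],-1)
    R=cv2.Rodrigues(np.array(c['rvec'],float))[0]; return (P-np.array(c['tvec']).ravel())@R
E
python3 - <<'E'
from h import *
for n in('top','scene'): cap(n,n+'1')
o=monitor.get_obs(); print(o['ee_pos'],o['eef_rot'],o['time_s'])
E
```

```text
[0.15338855 0.52793686 0.20493845] [-3.14055223e+00 -7.07015362e-05  2.85879266e+00] 0.1
```

View pics/top1.png

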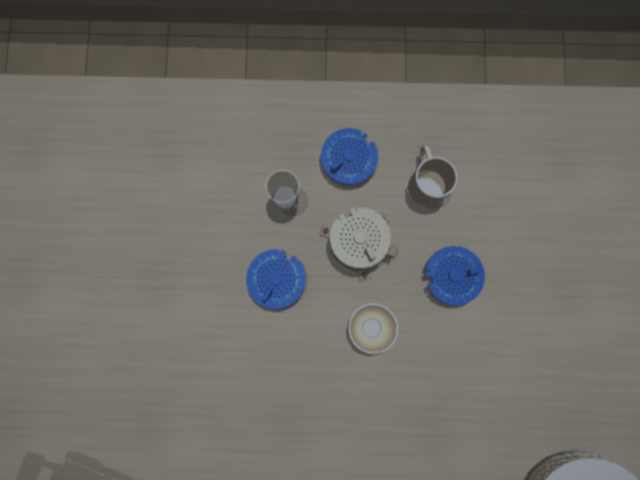

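View pics/scene1.png

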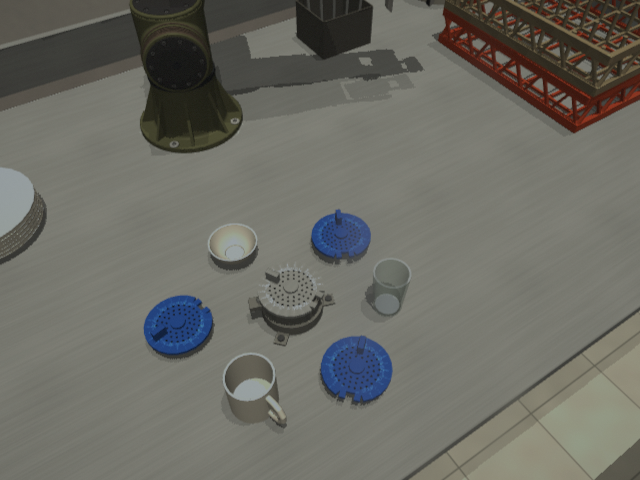

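The cover (light grey) is at about (360,238) in the top picture, with its tab at about (369,255). The pin ear looks to be near (392,251). I'll zoom in and measure.

Run:
```python
from h import *
c=np.load('pics/top1.npz'); P=cloud(c); im=c['image'][:,:,::-1]
crop=im[190:290,300:420]; cv2.imwrite('pics/crop1.png',cv2.convertScaleAbs(cv2.resize(crop,None,fx=6,fy=6,interpolation=cv2.INTER_CUBIC),alpha=1.4))
for n,(u,v) in dict(boss=(360,237),tab=(369,256),ear=(392,251),f1=(325,231),f2=(363,275),f3=(386,218),disc=(345,240),mug=(436,165),dish=(372,328),tumb=(283,176)).items(): print(n,P[v,u].round(4))
# disc plane
m=(abs(P[...,2]-.066)<.004); m[:190]=0;m[290:]=0;m[:,:310]=0;m[:,410:]=0
q=P[m]; print(len(q),np.median(q[:,2])); 
(x,y),r=cv2.minEnclosingCircle(q[:,:2].astype(np.float32)); print(x,y,r)
t=P[190:290,310:410].reshape(-1,3); t=t[t[:,2]>.08]; print('tab',len(t),t.mean(0),t.max(0),t.min(0))
```

```text
boss [ 0.6075 -0.0791  0.0705]
tab [ 0.5698 -0.0947  0.086 ]
ear [ 0.5851 -0.1436  0.0457]
f1 [ 0.6276 -0.014   0.0089]
f2 [ 0.5399 -0.0909  0.0128]
f3 [ 0.6568 -0.1372  0.0086]
disc [ 0.6015 -0.0508  0.0686]
mug [ 0.7597 -0.2319  0.0423]
dish [ 0.4361 -0.1099  0.0068]
tumb [0.7244 0.0704 0.0667]
2535 0.06653028858466463
0.6085772514343262 -0.07915331423282623 0.0586107037961483
tab 107 [ 0.54046304 -0.06303315  0.38640954] [0.58832998 0.01047339 1.05511604] [ 0.45891609 -0.10566661  0.08100183]
```

View pics/crop1.png

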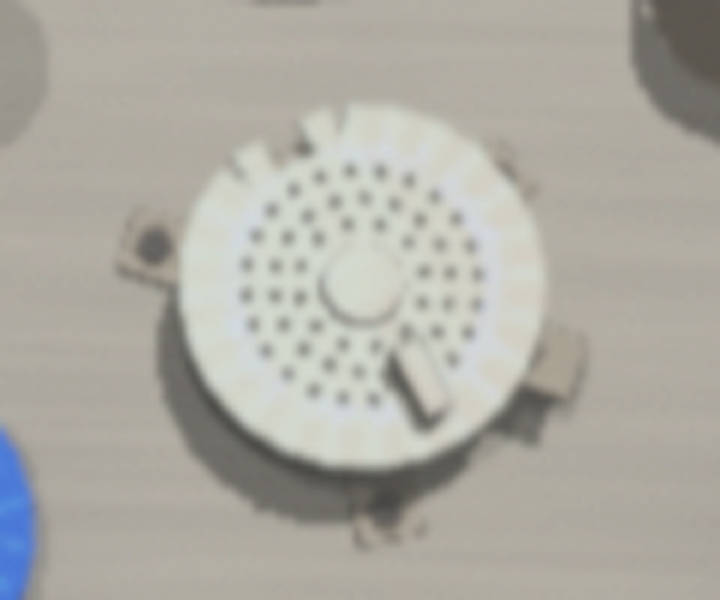

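In the crop (6x, offset 300,190):
- Cover centre is at about (363,285).
- Tab is at (422,382).
- Notch is near (288,145).
- Pin ear is at (555,362).

In world terms, the centre is (0.608,-0.079), the tab is at about -158° and the ear at about -109.5°. The sizes and heights agree. The cover has to turn clockwise by about 132°. I'll go to a hover point behind the tab.

>>> apply_moves(plan=[-30, -25, 0, 0, -30, -25, 0, 0, -30, -25, 0, 0, -30, -25, 0, 0, -30, -25, 0, 0, -30, -25, 0, 0, -30, -25, 0, 0, -30, -25, 0, 0, -30, -25, 0, 0, -30, -25, 0, 0, -30, -25, 0, 0, -30, -25, 0, 0, -30, -25, 0, 0, -30, -25, 0, 0, -30, -25, 0, 0, -30, -25, 0, 0, -30, -25, 0, 0, -30, -25, 0, 0, -30, -25, 0, 0, -25, -25, 0, 0], hand=-1, squeeze=10)

```text
time_s: 2.1
ee_pos: [0.586, -0.1196, 0.2049]
eef_rot: [3.142, -0.001, 2.859]
force: [0.3, 0.1, 0.1]
grip_width: 0.0002
grip_force: 0.0
```

>>> apply_moves(plan=[0, 0, 0, 0.1, 0, 0, 0, 0.1, 0, 0, 0, 0.1, 0, 0, 0, 0.1, 0, 0, 0, 0.1, 0, 0, 0, 0.1, 0, 0, 0, 0.1, 0, 0, 0, 0.1, 0, 0, 0, 0.1, 0, 0, 0, 0, 0, 0, 0, 0])

```text
time_s: 3.2
ee_pos: [0.5852, -0.118, 0.2052]
eef_rot: [-3.141, -0.0, 1.962]
force: [-0.1, -1.0, -0.1]
grip_width: 0.0007
grip_force: 0.0
```

Run:
```python
from h import *
c=cap('wrist','w1'); o=monitor.get_obs(); print(o['ee_pos'],o['eef_rot'],o['qpos'],o['grip_width'],o['force'])
```

```text
[ 0.58523571 -0.11802747  0.20527244] [-3.14127385e+00 -2.29822006e-04  1.96154350e+00] [-2.60344064e-01  4.05695494e-01  1.37923313e+00 -1.06509938e-05
  1.35705690e+00 -6.51089008e-01] 0.0005580138653570296 [0.48936825 0.58028858 0.36855044]
```

View pics/w1.png

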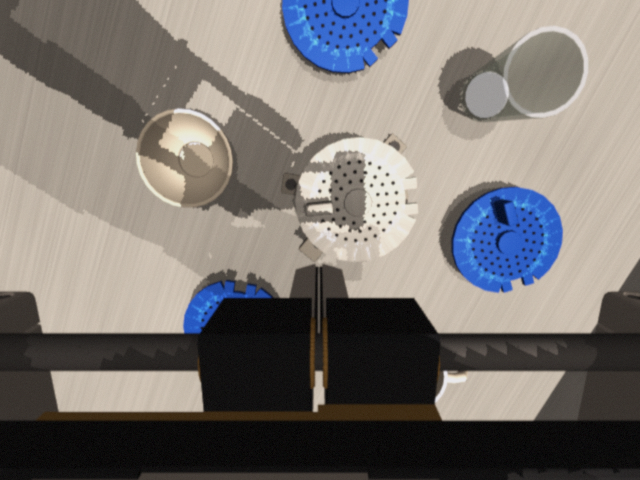

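The wrist view shows the cover centre near (357,202), the tab at (318,208), the notch at (412,198) and the ear at (312,247). I'll use this closer view to refine the angles.

```bash
cat >> h.py <<'E'
def onplane(c,u,v,z):
    K=c['mtx'];R=cv2.Rodrigues(np.array(c['rvec'],float))[0];t=np.array(c['tvec']).ravel()
    o=-R.T@t; d=R.T@np.linalg.inv(K)@np.array([u,v,1.]); return o+d*(z-o[2])/d[2]
def ang(p,C): d=np.array(p[:2])-C; return np.degrees(np.arctan2(d[1],d[0])),np.hypot(*d)*1e3
E
python3 - <<'E'
from h import *
c=np.load('pics/w1.npz'); P=cloud(c)
m=abs(P[...,2]-.066)<.004; m[:, :285]=0;m[:,425:]=0;m[:130]=0;m[268:]=0
q=P[m]; (x,y),r=cv2.minEnclosingCircle(q[:,:2].astype(np.float32)); C=np.array([x,y]); print(C,r,np.median(q[:,2]))
t=P[195:222,295:345].reshape(-1,3); t=t[(t[:,2]>.083)&(t[:,2]<.095)]; print('tab',len(t),t.mean(0),ang(t.mean(0),C))
e=P[232:268,292:330].reshape(-1,3); e=e[(abs(e[:,2]-.048)<.004)]; print('ear',len(e),e.mean(0),ang(e.mean(0),C))
print('boss',P[200,357])
for u,v in((290,184),(395,143)): p=P[v,u];print('foot',p,ang(p,C))
im=c['image'][130:270,280:430,::-1]; cv2.imwrite('pics/crop2.png',cv2.resize(im,None,fx=4,fy=4,interpolation=cv2.INTER_CUBIC))
E
```

```text
[ 0.60937667 -0.08012769] 0.058480605483055115 0.06538951955299604
tab 314 [ 0.57765502 -0.09698571  0.08713018] (np.float64(-152.01223611265257), np.float64(35.9229121057741))
ear 283 [ 0.58768809 -0.14514214  0.04722085] (np.float64(-108.44851023792918), np.float64(68.53665357658242))
boss [ 0.60760042 -0.07792165  0.07171809]
foot [ 0.54238508 -0.09391009  0.00966954] (np.float64(-168.3745610141579), np.float64(68.39464593966748))
foot [ 0.62969573 -0.01144557  0.00951957] (np.float64(73.51956632007612), np.float64(71.62470800322862))
```

View pics/crop2.png

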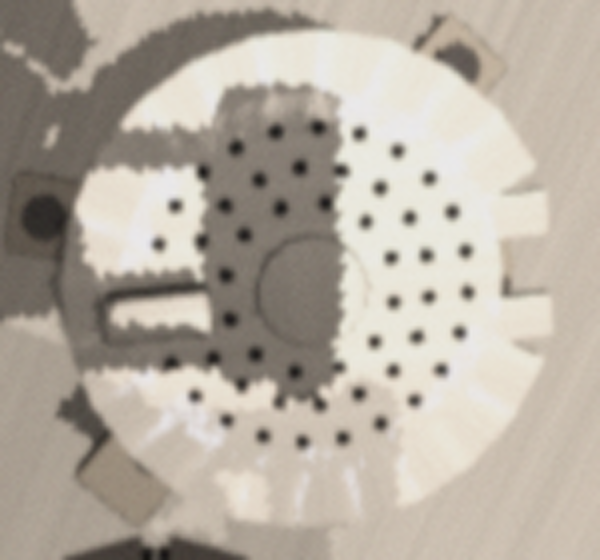

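Run:
```python
from h import *
c=np.load('pics/w1.npz'); C=np.array([.6094,-.0801])
for n,u,v,z in(('notch',411.2,196,.066),('lugA',410,183,.066),('lugB',410,208.5,.066),('boss',280+313/4,130+291/4,.072),('ear',280+125/4,130+478/4,.048),('tabtop',280+160/4,130+313/4,.088)):
  p=onplane(c,u,v,z); print(n,p.round(4),ang(p,C))
```

```text
notch [ 0.6537 -0.0557  0.066 ] (np.float64(28.903251082526534), np.float64(50.55423710519366))
lugA [ 0.6474 -0.0453  0.066 ] (np.float64(42.511717306237344), np.float64(51.5226505668103))
lugB [ 0.6578 -0.0667  0.066 ] (np.float64(15.532372955370912), np.float64(50.184470798157))
boss [ 0.6096 -0.0798  0.072 ] (np.float64(52.90883096905517), np.float64(0.4025723864095641))
ear [ 0.5884 -0.1436  0.048 ] (np.float64(-108.29301806169352), np.float64(66.89035081020448))
tabtop [ 0.5782 -0.0958  0.088 ] (np.float64(-153.38716631969584), np.float64(34.947408837332695))
```

Refined values: centre (0.6095,-0.080), tab at -152°, notch at 28°, pin at -108.5°. That makes the turn about 137° clockwise. I'll descend behind the tab.

>>> apply_moves(plan=[-2, 3, 0, -0.094, 0, 0, 16, 0, 0, 0, 16, 0, 0, 0, 16, 0, 0, 0, 16, 0, 0, 0, 16, 0, 0, 0, 16, 0, 0, 0, 12, 0, 0, 0, 10, 0, 0, 0, 9, 0, 0, 0, 0, 0, 0, 0, 0, 0])

```text
time_s: 4.45
ee_pos: [0.589, -0.1188, 0.0788]
eef_rot: [3.141, 0.0, 2.053]
force: [-0.5, 0.4, -0.3]
grip_width: 0.0006
grip_force: 0.0
```

>>> apply_moves(plan=[3, 0, 0, 0, 3, 0, 0, 0, 3, 0, 0, 0, 2, 0, 0, 0, 0, 0, 0, 0])

```text
time_s: 4.95
ee_pos: [0.5837, -0.1088, 0.0787]
eef_rot: [3.141, 0.0, 2.053]
force: [0.2, 0.0, -0.1]
grip_width: 0.0004
grip_force: 0.0
```

>>> apply_moves(plan=[4.4, -1.3, 0, 0.12, 4.4, -1.3, 0, 0.12, 4.4, -1.3, 0, 0.12, 4.4, -1.3, 0, 0.12, 4.4, -1.3, 0, 0.12, 4.4, -1.3, 0, 0.12])

```text
time_s: 5.55
ee_pos: [0.5714, -0.0849, 0.0785]
eef_rot: [-3.141, 0.0, 1.328]
force: [-1.1, -0.6, 0.7]
grip_width: 0.0004
grip_force: 0.5
```

Run:
```python
from h import *
c=cap('top','t2'); o=monitor.get_obs(); print(o['ee_pos'],o['eef_rot'],o['force'])
R=np.array(o['ee_pos'])[:2]-[.6095,-.080]; y=o['eef_rot'][2]; print(R@[np.cos(y),np.sin(y)],R@[np.sin(y),-np.cos(y)])
cv2.imwrite('pics/crop3.png',cv2.convertScaleAbs(cv2.resize(c['image'][190:290,300:420,::-1],None,fx=5,fy=5,interpolation=cv2.INTER_CUBIC),alpha=1.4))
```

```text
[ 0.57138128 -0.08433169  0.07846491] [-3.14136878e+00 -6.06024611e-05  1.32068530e+00] [-0.70403125  0.49340617  0.22914681]
-0.013631736799262214 -0.03586051418021885
```

View pics/crop3.png

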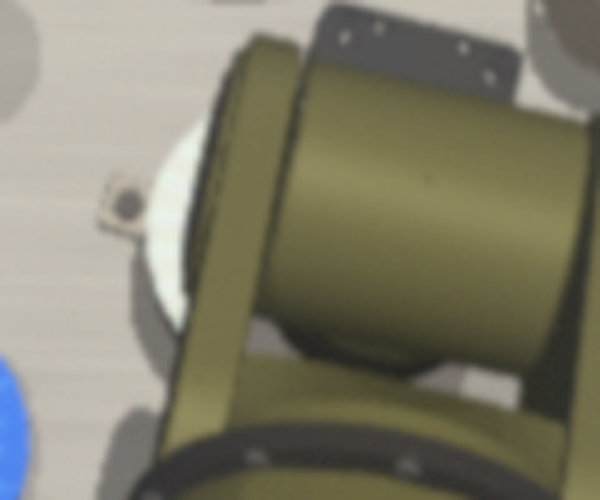

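The arm hides the cover from the top camera. The tool sits at (-13.6,-35.9) mm relative to the axis, as planned, so I'll carry on and stop short of the final angle.

>>> apply_moves(plan=[4.4, -1.3, 0, 0.12, 4.4, -1.3, 0, 0.12, 4.4, -1.3, 0, 0.12, 4.4, -1.3, 0, 0.12, 4.4, -1.3, 0, 0.12, 4.4, -1.3, 0, 0.12, 4.4, -1.3, 0, 0.12, 4.4, -1.3, 0, 0.12, 4.4, -1.3, 0, 0.12, 4.4, -1.3, 0, 0.12, 4.4, -1.3, 0, 0.12, 2.2, -0.6, 0, 0.06, 2.2, -0.6, 0, 0.06, 0, 0, 0, 0])

```text
time_s: 7.0
ee_pos: [0.6006, -0.0439, 0.0783]
eef_rot: [-3.142, 0.0, -0.106]
force: [-0.3, 0.4, 0.7]
grip_width: 0.0002
grip_force: 0.3
```

Run:
```python
from h import *
o=monitor.get_obs(); print(o['ee_pos'],o['eef_rot'],o['force'])
R=np.array(o['ee_pos'])[:2]-[.6095,-.080]; y=o['eef_rot'][2]; print(R@[np.cos(y),np.sin(y)],R@[np.sin(y),-np.cos(y)])
c=cap('wrist','w3'); cap('scene','s3')
```

```text
[ 0.60056736 -0.043859    0.07833441] [-3.14150425e+00  3.54236453e-04 -1.06019680e-01] [-0.32081099  0.41142526  0.66753762]
-0.012706972199618801 -0.03499281080087909
```

View pics/w3.png

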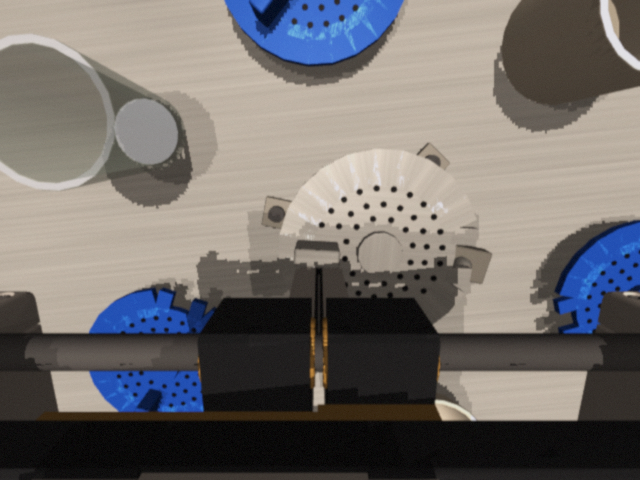

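The tab is at (318,250), just ahead of the fingertip. The notch is near (463,268), close to the ear at (475,260). I'll measure what is left.

Run:
```python
from h import *
c=np.load('pics/w3.npz'); P=cloud(c)
C=onplane(c,380,253,.072); print('boss',C); C=np.array([.6095,-.080])
t=P[232:270,285:350].reshape(-1,3); t=t[(t[:,2]>.084)&(t[:,2]<.092)]; print('tab',len(t),t.mean(0),ang(t.mean(0),C),t.min(0),t.max(0))
e=P[240:290,445:495].reshape(-1,3); e=e[(abs(e[:,2]-.048)<.003)]; print('ear',len(e),e.mean(0),ang(e.mean(0),C))
cv2.imwrite('pics/crop4.png',cv2.convertScaleAbs(cv2.resize(c['image'][210:310,430:510,::-1],None,fx=6,fy=6,interpolation=cv2.INTER_CUBIC),alpha=1.3))
```

```text
boss [ 0.61140293 -0.07974732  0.072     ]
tab 933 [ 0.61645968 -0.04436937  0.08709625] (np.float64(78.94766407623607), np.float64(36.30398124985501)) [ 0.60911007 -0.0564374   0.08400193] [ 0.62306062 -0.03216381  0.08934115]
ear 773 [ 0.59163594 -0.14357707  0.04735431] (np.float64(-105.69444580163928), np.float64(66.0391399278391))
```

View pics/crop4.png

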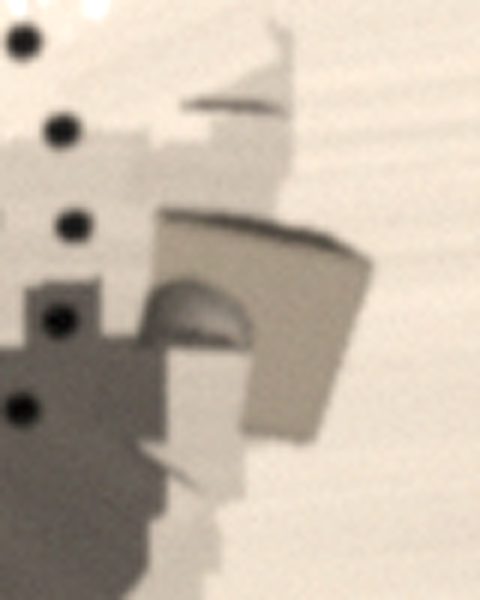

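Run:
```python
from h import *
c=np.load('pics/w3.npz'); C=np.array([.6114,-.0797]); f=lambda u,v:(430+u/6,210+v/6)
for n,u,v,z in(('edgeU',220,212,.066),('edgeL',205,350,.066),('pinL',148,330,.056),('pinR',248,330,.056),('pintop',200,300,.058),('earTR',370,262,.048),('earBR',310,440,.048)):
  p=onplane(c,*f(u,v),z); print(n,p.round(4),ang(p,C))
P=cloud(c); print(P[210+330//6-4:210+330//6+3,430+200//6,2], P[240:276:3,464,2])
```

```text
edgeU [ 0.6089 -0.1309  0.066 ] (np.float64(-92.82258655081014), np.float64(51.24850495597598))
edgeL [ 0.595  -0.1293  0.066 ] (np.float64(-108.3105193691226), np.float64(52.282755726806))
pinL [ 0.594  -0.1276  0.056 ] (np.float64(-109.9755134571591), np.float64(50.98703308041424))
pinR [ 0.5929 -0.1379  0.056 ] (np.float64(-107.65377594399527), np.float64(61.03240077753083))
pintop [ 0.5974 -0.1322  0.058 ] (np.float64(-104.98548128246973), np.float64(54.30215185701364))
earTR [ 0.5962 -0.1542  0.048 ] (np.float64(-101.55450314852385), np.float64(76.06462491859246))
earBR [ 0.5766 -0.148   0.048 ] (np.float64(-116.98174489716057), np.float64(76.60242790038399))
[0.05541993 0.05541069 0.05583665 0.05734587 0.05748296 0.06020574
 0.06320562] [0.06460246 0.0660809  0.04332802 0.04642508 0.04643984 0.04836574
 0.05091021 0.0550173  0.05687917 0.06385106 0.06485305 0.06556735]
```

The notch is 8–9° short of the pin. I'll push about 0.13 rad slowly, then look again.

>>> apply_moves(plan=[1.1, -0.3, 0, 0.03, 1.1, -0.3, 0, 0.03, 1.1, -0.3, 0, 0.03, 1.1, -0.3, 0, 0.03, 0.4, -0.1, 0, 0.01, 0, 0, 0, 0, 0, 0, 0, 0])

```text
time_s: 7.8
ee_pos: [0.6054, -0.0433, 0.0784]
eef_rot: [-3.142, 0.0, -0.236]
force: [-1.1, 1.2, -0.2]
grip_width: 0.0004
grip_force: 0.7
```

Run:
```python
from h import *
o=monitor.get_obs(); print(o['ee_pos'],o['eef_rot'],o['force'])
c=cap('wrist','w4'); P=cloud(c)
cv2.imwrite('pics/crop5.png',cv2.convertScaleAbs(cv2.resize(c['image'][200:320,340:500,::-1],None,fx=5,fy=5,interpolation=cv2.INTER_CUBIC),alpha=1.3))
```

```text
[ 0.60535079 -0.04333444  0.07840046] [-3.14156891e+00  1.96527592e-04 -2.35808298e-01] [-1.05375961  1.1858994  -0.15428913]
```

View pics/crop5.png

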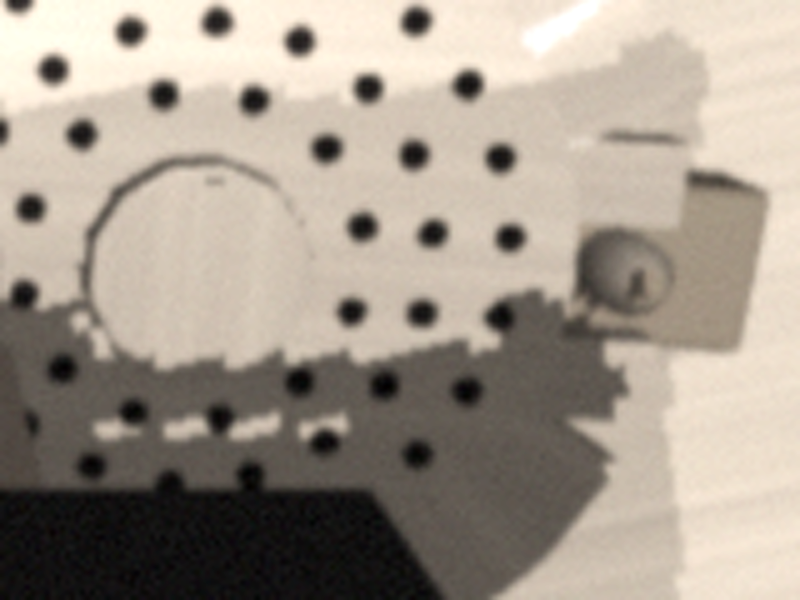

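Run:
```python
from h import *
c=np.load('pics/w4.npz'); f=lambda u,v:(340+u/5,200+v/5)
C=onplane(c,*f(200,262),.072)[:2]; print(C)
for n,u,v,z in(('edgeU',630,228,.066),('edgeL',610,338,.060),('edgeL66',610,338,.066),('pin',627,270,.056),('pinTop',634,272,.058),('earT',765,190,.048),('earB',738,350,.048),('innerU',580,225,.066),('innerL',573,330,.066)):
  p=onplane(c,*f(u,v),z); print(n,p.round(4),ang(p,C))
P=cloud(c); t=P[215:275,285:350].reshape(-1,3); t=t[(t[:,2]>.084)&(t[:,2]<.092)]; print('tab',len(t),ang(t.mean(0),C))
```

```text
[ 0.61177375 -0.08030489]
edgeU [ 0.6022 -0.1302  0.066 ] (np.float64(-100.82023519772567), np.float64(50.842329231859644))
edgeL [ 0.5869 -0.1282  0.06  ] (np.float64(-117.41895265178329), np.float64(53.99710755895237))
edgeL66 [ 0.5895 -0.1261  0.066 ] (np.float64(-115.96785287793219), np.float64(50.96559911570953))
pin [ 0.5934 -0.1329  0.056 ] (np.float64(-109.22654874307867), np.float64(55.692949009477324))
pinTop [ 0.5938 -0.1329  0.058 ] (np.float64(-108.89877977784316), np.float64(55.642180591576306))
earT [ 0.5967 -0.1542  0.048 ] (np.float64(-101.50406554046228), np.float64(75.40399788663667))
earB [ 0.5763 -0.1483  0.048 ] (np.float64(-117.53501449444836), np.float64(76.66315936428062))
innerU [ 0.6039 -0.1247  0.066 ] (np.float64(-100.01405188300863), np.float64(45.04333445225697))
innerL [ 0.5915 -0.122   0.066 ] (np.float64(-115.96044174709672), np.float64(46.412005777079685))
tab 1065 (np.float64(76.34957423386403), np.float64(35.68336454470867))
```

The notch centre is at about -108.3° and the pin at about -109.2°. I'll nudge it 0.015 rad, back off, rise and move over the boss.

>>> apply_moves(plan=[0.6, -0.2, 0, 0.015, 0, 0, 0, 0, -5, 0, 0, 0, -5, 0, 0, 0, 0, 0, -10, 0, 0, 0, -10, 0, 0, 0, -10, 0, 6, 8.5, 0, 0, 6, 8.5, 0, 0, 6, 8.5, 0, 0, 5.5, 9, 0, 0, 0, 0, 10, 0, 0, 0, 10, 0, 0, 0, 6, 0, 0, 0, 0, 0, 0, 0, 0, 0])

```text
time_s: 9.45
ee_pos: [0.6106, -0.0798, 0.0824]
eef_rot: [3.142, 0.0, -0.252]
force: [-0.3, -1.0, -0.4]
grip_width: 0.0004
grip_force: 0.0
```

>>> apply_moves(plan=[0, 0, 4, 0, 0, 0, 3, 0, 0, 0, 2, 0, 0, 0, 1, 0, 0, 0, 1, 0, 0, 0, 0, 0])

```text
time_s: 10.05
ee_pos: [0.6106, -0.08, 0.0719]
eef_rot: [-3.142, -0.0, -0.252]
force: [-2.8, 1.4, 4.2]
grip_width: 0.0005
grip_force: 2.1
```

>>> apply_moves(plan=[0, 0, 1, 0, 0, 0, 1, 0, 0, 0, 0, 0])

```text
time_s: 10.35
ee_pos: [0.6106, -0.0801, 0.07]
eef_rot: [-3.142, -0.0, -0.252]
force: [-4.4, 0.1, 5.4]
grip_width: 0.001
grip_force: 3.0
```

>>> apply_moves(plan=[0, 0, 1, 0, 0, 0, 1, 0, 0, 0, 0, 0])

```text
time_s: 10.65
ee_pos: [0.6106, -0.0801, 0.068]
eef_rot: [-3.142, -0.0, -0.252]
force: [-3.7, 0.2, 5.7]
grip_width: 0.0006
grip_force: 3.1
```

>>> apply_moves(plan=[0, 0, 1, 0, 0, 0, 1, 0, 0, 0, 0, 0])

```text
time_s: 10.95
ee_pos: [0.6106, -0.0801, 0.066]
eef_rot: [3.142, -0.0, -0.252]
force: [-3.4, 0.3, 5.5]
grip_width: 0.0005
grip_force: 3.1
```

>>> apply_moves(plan=[0, 0, 1, 0, 0, 0, 1, 0, 0, 0, 0, 0])

```text
time_s: 11.25
ee_pos: [0.6106, -0.08, 0.0643]
eef_rot: [-3.142, -0.0, -0.252]
force: [-4.2, 1.6, 7.4]
grip_width: 0.0006
grip_force: 4.0
```

>>> apply_moves(plan=[0, 0, 0.5, 0, 0, 0, 0.5, 0, 0, 0, 0, 0])

```text
time_s: 11.55
ee_pos: [0.6107, -0.0801, 0.0641]
eef_rot: [3.142, -0.001, -0.252]
force: [-9.2, 2.3, 17.2]
grip_width: 0.0002
grip_force: 8.3
```

>>> apply_moves(plan=[0, 0, 0.5, 0, 0, 0, 0, 0])

```text
time_s: 11.75
ee_pos: [0.6108, -0.0801, 0.0641]
eef_rot: [3.142, -0.001, -0.252]
force: [-10.3, 2.3, 21.4]
grip_width: 0.0005
grip_force: 10.4
```

The travel is 8 mm and the force rises against a hard stop, so the cover is home. I'll retreat straight up, then back towards the base, clear of the camera's view.

>>> apply_moves(plan=[0, 0, -2, 0, 0, 0, -4, 0, 0, 0, -10, 0, 0, 0, -20, 0, 0, 0, -30, 0, 0, 0, -30, 0, 0, 0, -30, 0, 0, 0, -30, 0, -30, 0, 0, 0, -30, 0, 0, 0, -30, 0, 0, 0, -30, 0, 0, 0, -30, 0, 0, 0, -30, 0, 0, 0, 0, 0, 0, 0, 0, 0, 0, 0])

```text
time_s: 13.35
ee_pos: [0.4366, -0.0352, 0.2188]
eef_rot: [-3.141, -0.002, -0.252]
force: [0.4, -0.3, -0.7]
grip_width: 0.0004
grip_force: 0.0
```

Run:
```python
from h import *
c=cap('top','t9'); P=cloud(c)
print(monitor.get_obs()['ee_pos'])
m=(abs(P[...,2]-.060)<.006); m[:205]=0;m[272:]=0;m[:,328:]=m[:,328:]; m[:,:328]=0;m[:,394:]=0
q=P[m]; q=q[np.hypot(q[:,0]-.6095,q[:,1]+.08)<.053]; q=q[np.hypot(q[:,0]-.6095,q[:,1]+.08)>.018]
s=np.linalg.lstsq(np.c_[q[:,:2]-[.6095,-.08],np.ones(len(q))],q[:,2],rcond=None)[0]; print(len(q),np.median(q[:,2]),'tilt',s)
cv2.imwrite('pics/crop9.png',cv2.convertScaleAbs(cv2.resize(c['image'][120:370,230:500,::-1],(648,600),interpolation=cv2.INTER_CUBIC),alpha=1.4))
```

```text
[ 0.43694457 -0.03528181  0.21855125]
1967 0.05852513552406082 tilt [-0.00152516  0.00237146  0.0585172 ]
```

View pics/crop9.png

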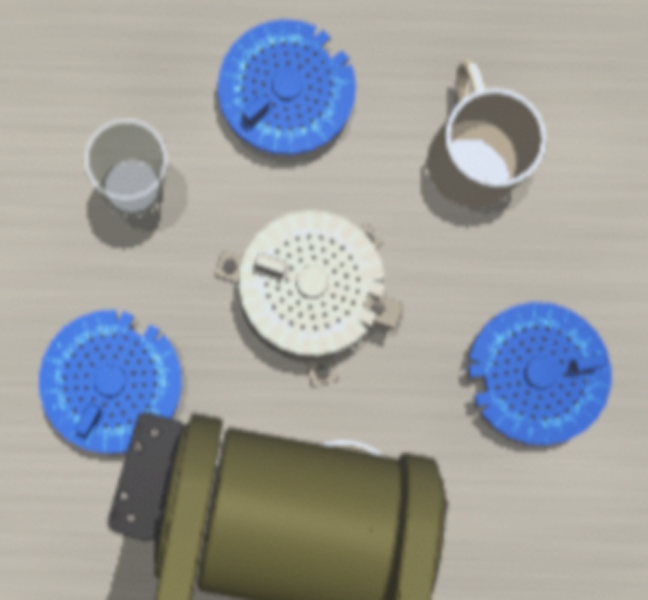

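The cover's notch is over the pin (about (378,305) in the crop). The disc top came down 8 mm to 58.5 mm and is level to within 0.2°. The mug, tumbler and blue covers are untouched.

```bash
python3 -c "
from station import ctrl
print(ctrl.hand_in())"
```

```text
the job is handed in; nothing more can be done
None
```

The job is handed in at about 13 s: the cover is turned with its notch over the pin, pressed 8 mm down to its stop and level, the hand is clear, and nothing else was touched (the arm hid most of the dish in the last picture).

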